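Put the hole saws back on their board in order of size

ROBOT

A 6-joint arm with a two-finger parallel gripper is mounted at the origin on a cart in front of the work surface, level with it; the furniture and walls round the work are solid. World frame = base frame: x ahead of the robot, y to its left, z up, the work surface at z = 0. Lengths are in mm, angles in rad, forces in N, time in s.
With the tool pointing down it reaches from about 375 to 925 mm from the base axis. Payload 5.7 kg.
Tool frame: the origin (TCP) lies at the very end of the fingers, on their centre line; the grasp point (between the pads) lies 19 mm behind it (bot.tcp_to_grasp is the distance from the TCP to the grasp point, in mm); z points along the fingers, y is the line along which they close (so a half turn about z gives the same grasp; the last joint's range is limited). The gripper opens to 88 mm and grips with 3 to 60 N. Pads are 20 mm wide; open, the fingers measure 115 mm over their backs; the gripper's body (75 mm by 178 mm) begins 61 mm behind the grasp point.
Start: joints at [1.027, 0.359, 1.51, -0, 1.272, -0.115], TCP at [249.456, 545.65, 222.623] pointing down, gripper open.
Joint ranges: [-2.97, 2.97], [-1.01, 2.36], [0.21, 2.38], [-0.96, 4.11], [0.2, 2.71], [-2.98, 2.98]. Speed limits (rad/s): [2.39, 2.39, 3.14, 3.14, 3.14, 3.14].

INTERFACE

Orientations are given as a unit quaternion [w, x, y, z].
In Python, from bench import state, vision, order, bot gives the robot as it stands. The module is installed in compiled form; this text tells all that it offers.
- The arm moves only by the tool drive_tool, never from a script. Its argument "plan" is a list of rows, each an object with "jaw": the closure, from 0 (fully open) to 1 (shut); "xyz": the shift along the tool's x, y, z in m, a list of three; "yaw": the turn about the tool's z in degrees. A call has 1 to 5 rows; each row shifts and turns the commanded pose from where the row before left it, along the tool's axes as they then stand; what a row does not reach is not made up. A row lasts 1/12 s, in which the tool goes at most 41.7 mm and 7.16 degrees, less where a joint would pass 70% of its speed; a pose out of reach is approached as far as the arm can. A call is refused whole if a number of a shift passes 0.0417 or a number of a turn 7.16, either way. A call with a gripper value outside its range is refused whole. The fingers move at their own pace and stop on an object; the grip force is fixed at half the most. Time passes only in rows, so rows that do not move let the fingers close. It gives the time, the measured TCP pose, the force, the opening and the grip force at its end, in the units of the state.
- state(): the state, without advancing time (a new reading comes with each control period).
- vision.read_camera(name): name is "side" or "top"; returns the picture (420x560x3 uint8, blue, green, red); there is no depth.
- vision.calibration(name): a dict with "fovy" (degrees; the focal length in pixels is half the picture's height over the tangent of half this angle, whatever the lens; pixels are square), "cx", "cy" (the principal point, pixels), "camera_from_world" (4x4, takes a point from world to camera coordinates). Camera axes: x right, y up, looking along -z (the intrinsics and any distortion apply to the point x, -y, -z); pixel columns grow to the right and rows downward; lengths in mm; the calibration is good to about 2 mm. A picture is of the moment at which its call begins. calibration takes no time and is no camera call.
- order.close_job(): hands the job in; it is judged then, once.
The state is a dict: "clock": time; "qpos": joint angles; "dq": joint speeds; "joint_efforts": joint torques, N m; "position": TCP position; "orientation": TCP orientation; "contact_force": force on the tool from outside, world axes, zero at the start; "ft_torque": the same for the moment, N m; "width": finger opening in mm; "gripper_force": force on a finger pad.
Only numpy, scipy, OpenCV 4.12 (cv2) and the standard library are available. Lean on these libraries where they do the work, as an engineer would, in place of code of your own. Each camera call takes 0.05 s, during which the arm holds its last target. There are 200 camera calls.

TASK

The holes are drilled: put the four hole saws back on their tapered peg board in order of size, the smallest on the peg at the narrow end and the largest on the peg at the wide end. Set each one teeth down over its peg, centred on the peg's pencilled circle and standing flat on the board, and let go of it.

Things in the scene. Friction and masses are not known exactly. Their poses are not given: they have to be found in the camera images.
- hole_saw_32: smallest of the four hole saws: a dark steel cup, 32 mm in outside diameter and 46 mm tall (a 2.5 mm collar round the 16 mm hole in its closed top makes 48.5 mm), inside diameter 28 mm, standing mouth down on its ring of teeth. Origin: centre of the toothed rim at the bottom; z up. Round, so its yaw does not matter; mass about 60 g.
- hole_saw_41: second smallest of the four hole saws: a dark steel cup, 41 mm in outside diameter and 46 mm tall (a 2.5 mm collar round the 16 mm hole in its closed top makes 48.5 mm), inside diameter 37 mm, standing mouth down on its ring of teeth. Origin: centre of the toothed rim at the bottom; z up. Round, so its yaw does not matter; mass about 80 g.
- hole_saw_51: second largest of the four hole saws: a dark steel cup, 51 mm in outside diameter and 46 mm tall (a 2.5 mm collar round the 16 mm hole in its closed top makes 48.5 mm), inside diameter 47 mm, standing mouth down on its ring of teeth. Origin: centre of the toothed rim at the bottom; z up. Round, so its yaw does not matter; mass about 110 g.
- hole_saw_60: largest of the four hole saws: a dark steel cup, 60 mm in outside diameter and 46 mm tall (a 2.5 mm collar round the 16 mm hole in its closed top makes 48.5 mm), inside diameter 56 mm, standing mouth down on its ring of teeth. Origin: centre of the toothed rim at the bottom; z up. Round, so its yaw does not matter; mass about 140 g.
- peg_1: wooden dowel peg on the storage board, the one nearest the narrow end: 10 mm in diameter, 28 mm tall, with a pencilled circle of 32 mm round it on the board. Origin: centre of its foot, on the board's upper face (20 mm above the bench); z up, y along the row towards the narrow end.
- peg_2: wooden dowel peg on the storage board, the second from the narrow end: 10 mm in diameter, 28 mm tall, with a pencilled circle of 41 mm round it on the board. Origin: centre of its foot, on the board's upper face (20 mm above the bench); z up, y along the row towards the narrow end.
- peg_3: wooden dowel peg on the storage board, the third from the narrow end: 10 mm in diameter, 28 mm tall, with a pencilled circle of 51 mm round it on the board. Origin: centre of its foot, on the board's upper face (20 mm above the bench); z up, y along the row towards the narrow end.
- peg_4: wooden dowel peg on the storage board, the one nearest the wide end: 10 mm in diameter, 28 mm tall, with a pencilled circle of 60 mm round it on the board. Origin: centre of its foot, on the board's upper face (20 mm above the bench); z up, y along the row towards the narrow end.
- saw_board: storage board of brown wood, 20 mm thick, 274 mm long, tapering in plan from 90 mm at the wide end to 60 mm at the narrow end, fixed on the bench at any angle, its four pegs in a row along its middle. Origin: on the bench, midway between the two end pegs; y along the row towards the narrow end, z up. Pegs lie at y = +99.0, +42.5, -23.5, -99.0 mm.
- task_lamp: not part of the job: the bench lamp, a fixed obstacle. Its foot is clamped to the right front corner of the bench, 0.11 m nearer the robot than this origin, and a bent tube rises from it to the shade beyond the right end of the bench: swing in past it with the arm drawn back. Left of it (as the robot sees it), to the right of the saws, lies a closed wooden box 59 mm high.
Not all that is in view belongs to the job. Leave any yellow look-alike of the hole_saw_41 alone. What is shaped like the hole_saw_32 but green is not meant.

How it is judged (in metres and radians):
At the end, for the whole second after the job is handed in: Each hole saw stands over its own peg, in order of size from the narrow to the wide end of the board: its centre within 12 mm of the peg's axis, its toothed rim on the board within 3 mm, upright within 0.08 rad, at rest (horizontal distance between hole_saw_32 and peg_1 below 0.012 m and z of hole_saw_32 in the frame of peg_1 between -0.003 and 0.003 m and angle between each of hole_saw_32, hole_saw_41, hole_saw_51, hole_saw_60's own z axis and vertical below 0.08 rad and linear speed of each of hole_saw_32, hole_saw_41, hole_saw_51, hole_saw_60 below 0.02 m/s and horizontal distance between hole_saw_41 and peg_2 below 0.012 m and z of hole_saw_41 in the frame of peg_2 between -0.003 and 0.003 m and horizontal distance between hole_saw_51 and peg_3 below 0.012 m and z of hole_saw_51 in the frame of peg_3 between -0.003 and 0.003 m and horizontal distance between hole_saw_60 and peg_4 below 0.012 m and z of hole_saw_60 in the frame of peg_4 between -0.003 and 0.003 m); the robot touches nothing.
It also fails if it takes over 99 s, if anything falls off the work surface, if the arm or the gripper's body presses on something with over 40 N, if the wrist force passes 120 N, or if a joint passes its speed limit or range.

## Working session

There is one attempt and no reset: what is moved stays moved. The work goes in short steps, Python scripts to look and compute and a tool call to move; the robot and the scene stay as the last step left them, time stands still between calls to the robot, and variables do not carry over. Pictures are saved under pics/ and viewed, at most 14 in all, crops included, and the job is handed in when it is done.

Besides the shell and the picture viewer there is one more tool, called as name(argument=value, ...), one argument or row to a line, values as JSON. drive_tool: Moves the arm, as the interface text tells. Its arguments: {"type":"object","properties":{"plan":{"type":"array","items":{"type":"object","properties":{"jaw":{"type":"number"},"xyz":{"type":"array","items":{"type":"number"}},"yaw":{"type":"number"}}}}},"required":["plan"]}

```bash
mkdir -p pics; cat > h.py <<'E'
import numpy as np, cv2
from bench import state, vision, order, bot
def snap(n,f):
    im=vision.read_camera(n); cv2.imwrite('pics/'+f,im); return im
def cam(n):
    c=vision.calibration(n); f=210/np.tan(np.radians(c['fovy'])/2); return c,f,np.array(c['camera_from_world'])
def ray(n,u,v,z):
    c,f,T=cam(n); d=np.array([(u-c['cx'])/f,-(v-c['cy'])/f,-1.]); R=T[:3,:3]
    o=-R.T@T[:3,3]; w=R.T@d; return o+w*(z-o[2])/w[2]
def proj(n,p):
    c,f,T=cam(n); q=T[:3,:3]@np.array(p,float)+T[:3,3]; return c['cx']+f*q[0]/-q[2], c['cy']-f*q[1]/-q[2]
E
python3 - <<'E'
from h import *
snap('top','t0.png'); snap('side','s0.png'); print(state())
for n in('top','side'):
    c=vision.calibration(n); print({k:v for k,v in c.items()}); T=np.array(c['camera_from_world']); print(-T[:3,:3].T@T[:3,3])
E
```

```text
{'clock': 0.1, 'qpos': array([ 1.02690288e+00,  3.59405229e-01,  1.51135141e+00,  2.46302072e-05,
        1.27247684e+00, -1.15065929e-01]), 'dq': array([ 0.00056782, -0.00266623, -0.00309299,  0.00086543, -0.00040225,
        0.00032704]), 'joint_efforts': array([-1.12376131e-04, -5.16358709e+01, -2.71409065e+01,  6.77270140e-02,
        2.75941944e-02,  3.69909799e-05]), 'position': array([249.13437903, 545.13796014, 221.89980757]), 'orientation': array([-2.76581283e-04,  2.12778120e-01,  9.77100199e-01, -7.72478544e-04]), 'contact_force': array([-0.80503719, -0.0625307 , -0.49775917]), 'ft_torque': array([ 0.00899483,  0.03910507, -0.00623543]), 'gripper_force': 0.0, 'width': 87.7431136595542}
{'fovy': 45.098980301269506, 'cx': 280.8692863223303, 'cy': 209.88516645059525, 'camera_from_world': array([[ 1.66435311e-02, -9.99861486e-01,  2.74617594e-05,
        -1.56745378e+02],
       [ 9.86442187e-01,  1.64246404e-02,  1.63285161e-01,
        -5.86001680e+02],
       [-1.63262995e-01, -2.69055222e-03,  9.86578915e-01,
        -1.46626450e+03],
       [ 0.00000000e+00,  0.00000000e+00,  0.00000000e+00,
         1.00000000e+00]])}
[ 341.27884195 -151.04386122 1542.27532351]
{'fovy': 42.788732463876215, 'cx': 292.64328265571027, 'cy': 215.7596285444727, 'camera_from_world': array([[ 9.71348955e-01, -2.36859876e-01,  1.94578099e-02,
        -6.20258001e+02],
       [ 1.10696564e-01,  5.23366963e-01,  8.44886556e-01,
         3.73895451e+01],
       [-2.10303300e-01, -8.18525761e-01,  5.34591527e-01,
        -1.31113177e+03],
       [ 0.00000000e+00,  0.00000000e+00,  0.00000000e+00,
         1.00000000e+00]])}
[  322.61272934 -1239.67781727   681.39887405]
```

View pics/t0.png

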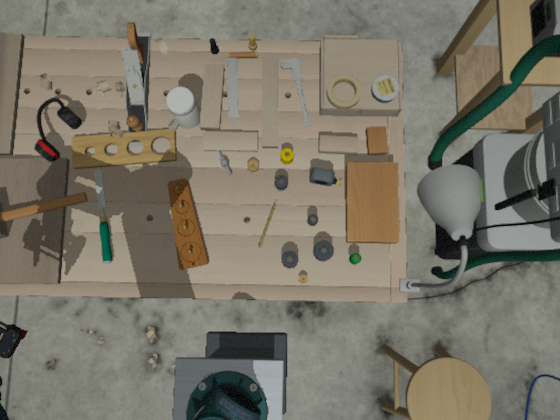

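View pics/s0.png

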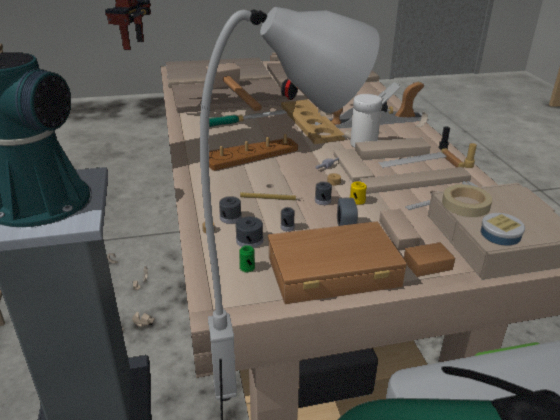

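```bash
python3 - <<'E'
import cv2
t=cv2.imread('pics/t0.png'); s=cv2.imread('pics/s0.png')
cv2.imwrite('pics/t0c.png',cv2.resize(t[135:285,160:370],(798,570),interpolation=cv2.INTER_CUBIC))
cv2.imwrite('pics/s0c.png',cv2.resize(s[125:275,195:395],(800,600),interpolation=cv2.INTER_CUBIC))
E
```

```text
(no output)
```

View pics/t0c.png

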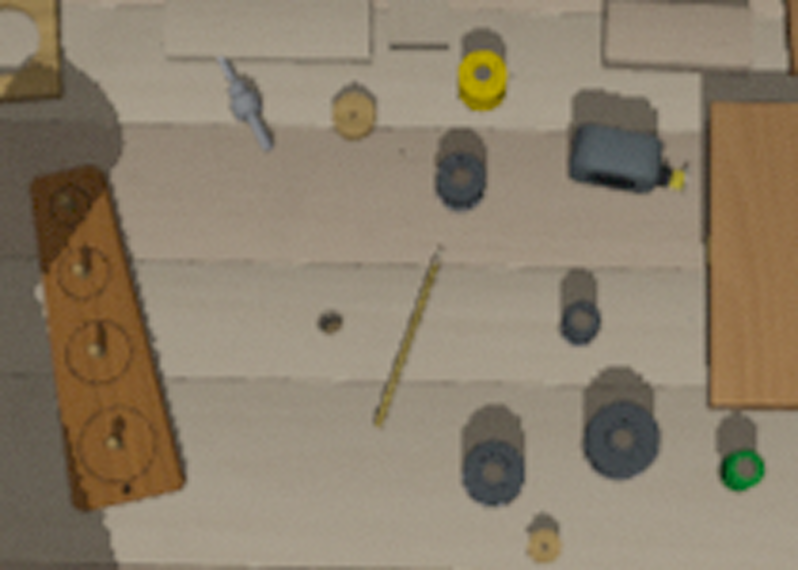

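View pics/s0c.png

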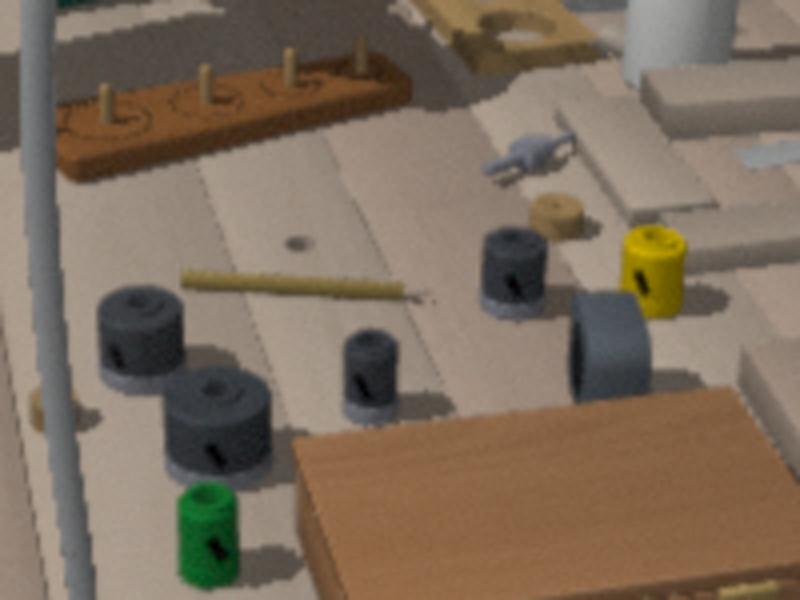

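```bash
python3 - <<'E'
from h import *
t=cv2.imread('pics/t0.png')
S=4
for k,(u,v) in {'41':(281.3,182.3),'32':(312.6,219.5),'51':(289.7,259.2),'60':(323.7,250.8)}.items():
    u0,v0=int(u)-16,int(v)-16
    p=cv2.resize(t[v0:v0+32,u0:u0+32],None,fx=S,fy=S,interpolation=cv2.INTER_CUBIC).astype(int)
    m=((p[...,0]-p[...,2]>-2)&(p.max(2)<125)).astype(np.uint8)
    c=max(cv2.findContours(m,0,2)[0],key=cv2.contourArea)
    (cx,cy),r=cv2.minEnclosingCircle(c); M=cv2.moments(c)
    f=lambda x,y:((x+.5)/S-.5+u0,(y+.5)/S-.5+v0)
    a=f(cx,cy);b=f(M['m10']/M['m00'],M['m01']/M['m00'])
    x,y,w,h=cv2.boundingRect(c)
    print(k,a,r/S,w/S,h/S,ray('top',*a,25).round(1),ray('top',*b,25).round(1))
P=[(68,205),(83,271),(98,352),(116,443)]
Q=np.array([ray('top',(x+.5)/3.8-.5+160,(y+.5)/3.8-.5+135,20)[:2] for x,y in P]); print(Q.round(1))
L=np.array([99,42.5,-23.5,-99]); c=Q.mean(0)
A=np.array([99,42.5,-23.5,-99])-L.mean(); d=(A[:,None]*(Q-c)).sum(0)/(A@A); print('scale',np.linalg.norm(d)); d/=np.linalg.norm(d)
F=c+A[:,None]*d; print(F.round(1),d)
for i,x in enumerate(F): print(proj('side',[*x,20]),proj('side',[*x,48]))
s=state(); print(bot.tcp_to_grasp)
E
```

```text
41 (280.63372802734375, 182.37780570983887) 7.3527512550354 12.25 14.75 [ 677.9 -144.8   25. ] [ 677.9 -145.5   25. ]
32 (312.3823528289795, 219.80882263183594) 5.706446647644043 9.75 11.5 [ 563.5 -242.9   25. ] [ 563.9 -242.7   25. ]
51 (289.5177631378174, 259.27434158325195) 8.44667911529541 16.0 16.75 [ 443.  -175.3   25. ] [ 443.3 -175.1   25. ]
60 (323.1375427246094, 250.61101531982422) 10.096214294433594 19.25 20.0 [ 470.6 -275.8   25. ] [ 470.8 -275.7   25. ]
[[654.2 171.7]
 [600.3 156.9]
 [534.9 141.7]
 [462.6 124. ]]
scale 0.9993492917822948
[[654.5 171.1]
 [599.7 157.6]
 [535.6 141.8]
 [462.3 123.8]] [0.97093604 0.23933912]
(np.float64(284.2795906791646), np.float64(142.29157841530093)) (np.float64(284.3863181581499), np.float64(133.47632047597654))
(np.float64(266.9005683730092), np.float64(145.75508724000395)) (np.float64(266.840006158371), np.float64(136.84413339277148))
(np.float64(245.94872858818673), np.float64(149.93063179654638)) (np.float64(245.6799906700785), np.float64(140.90555515946238))
(np.float64(221.0758660508692), np.float64(154.88760678489842)) (np.float64(220.5507719695596), np.float64(145.72881986201855))
18.700000000000003
```

drive_tool(
  plan=[
    {"xyz": [0, 0, 0], "yaw": -6.5, "jaw": 0},
    {"xyz": [0, 0, 0], "yaw": -6.5, "jaw": 0},
    {"xyz": [0, 0, 0], "yaw": -6.5, "jaw": 0},
    {"xyz": [0, 0, 0], "yaw": -6.5, "jaw": 0},
    {"xyz": [0, 0, 0], "yaw": -6.5, "jaw": 0},
  ],
)

```text
clock: 0.52
position: [249.2, 545.3, 222.1]
orientation: [-0.0, -0.072, 0.997, -0.0]
contact_force: [-0.1, -1.0, -0.2]
width: 88.1
gripper_force: 0.0
```

drive_tool(
  plan=[
    {"xyz": [-0.04, 0, 0], "yaw": -6, "jaw": 0},
    {"xyz": [-0.02, -0.035, 0], "yaw": 0, "jaw": 0},
    {"xyz": [-0.02, -0.035, 0], "yaw": 0, "jaw": 0},
    {"xyz": [-0.02, -0.035, 0], "yaw": 0, "jaw": 0},
    {"xyz": [-0.02, -0.035, 0], "yaw": 0, "jaw": 0},
  ],
)

```text
clock: 0.93
position: [401.1, 433.1, 222.1]
orientation: [-0.0, -0.122, 0.993, -0.0]
contact_force: [0.2, 0.4, -0.3]
width: 87.7
gripper_force: 0.0
```

```bash
cat >> h.py <<'E'
D={'60':(470.6,-275.8),'51':(443.1,-175.2),'41':(677.9,-145.2),'32':(563.7,-242.8),'p1':(654.5,171.1),'p2':(599.7,157.6),'p3':(535.6,141.8),'p4':(462.3,123.8)}
def go(k,z):
    s=state(); w,*v=s['orientation']
    from scipy.spatial.transform import Rotation as R
    r=R.from_quat([*v,w]); d=r.inv().apply(np.array([*D[k],z])-s['position'])
    y=r.as_matrix()[:,1]; print(k,'delta',d.round(1),'tilt',(r.as_matrix()[:,2]).round(4),'yang',np.degrees(np.arctan2(y[1],y[0])).round(2),'pos',s['position'].round(1),'F',s['contact_force'].round(1),s['width'].round(1),round(s['clock'],2))
E
python3 -c "
from h import *
go('60',100)"
```

```text
Traceback (most recent call last):
  File "h.py", line 17, in go
    y=r.as_matrix()[:,1]; print(k,'delta',d.round(1),'tilt',(r.as_matrix()[:,2]).round(4),'yang',np.degrees(np.arctan2(y[1],y[0])).round(2),'pos',s['position'].round(1),'F',s['contact_force'].round(1),s['width'].round(1),round(s['clock'],2))
                                                                                                                                                                                                         ^^^^^^^^^^^^^^^^
AttributeError: 'float' object has no attribute 'round'
```

drive_tool(
  plan=[
    {"xyz": [0.005, -0.04, 0], "yaw": 0, "jaw": 0},
    {"xyz": [0.005, -0.04, 0], "yaw": 0, "jaw": 0},
    {"xyz": [0.005, -0.04, 0], "yaw": 0, "jaw": 0},
    {"xyz": [0.005, -0.04, 0], "yaw": 0, "jaw": 0},
    {"xyz": [0.005, -0.04, 0], "yaw": 0, "jaw": 0},
  ],
)

```text
clock: 1.35
position: [423.8, 232.5, 222.3]
orientation: [-0.0, -0.121, 0.993, -0.0]
contact_force: [1.0, -0.7, 1.8]
width: 87.8
gripper_force: 0.0
```

drive_tool(
  plan=[
    {"xyz": [0.005, -0.04, 0], "yaw": 0, "jaw": 0},
    {"xyz": [0.005, -0.04, 0], "yaw": 0, "jaw": 0},
    {"xyz": [0.005, -0.04, 0], "yaw": 0, "jaw": 0},
    {"xyz": [0.005, -0.04, 0], "yaw": 0, "jaw": 0},
    {"xyz": [0.005, -0.04, 0], "yaw": 0, "jaw": 0},
  ],
)

```text
clock: 1.77
position: [447.7, 32.4, 222.6]
orientation: [-0.0, -0.121, 0.993, 0.0]
contact_force: [1.0, -0.7, 0.5]
width: 88.0
gripper_force: 0.0
```

drive_tool(
  plan=[
    {"xyz": [0.005, -0.04, 0.01], "yaw": 0, "jaw": 0},
    {"xyz": [0.005, -0.04, 0.02], "yaw": 0, "jaw": 0},
    {"xyz": [0.005, -0.04, 0.02], "yaw": 0, "jaw": 0},
    {"xyz": [0.005, -0.04, 0.02], "yaw": 0, "jaw": 0},
    {"xyz": [0.005, -0.03, 0.02], "yaw": 0, "jaw": 0},
  ],
)

```text
clock: 2.18
position: [469.0, -150.1, 136.5]
orientation: [0.001, -0.121, 0.993, -0.001]
contact_force: [-0.2, -0.9, -0.5]
width: 87.7
gripper_force: 0.0
```

```bash
sed -i "s/s\['width'\].round(1)/round(float(s['width']),1)/" h.py; python3 -c "
from h import *
go('60',100)"
```

```text
60 delta [  28.7 -122.4   36.7] tilt [ 0.0012 -0.001  -1.    ] yang 103.88 pos [ 469.  -150.1  136.5] F [-0.2 -0.9 -0.5] 87.7 2.18
```

drive_tool(
  plan=[
    {"xyz": [0.008, -0.04, 0.01], "yaw": 0, "jaw": 0},
    {"xyz": [0.008, -0.04, 0.01], "yaw": 0, "jaw": 0},
    {"xyz": [0.008, -0.03, 0.01], "yaw": 0, "jaw": 0},
    {"xyz": [0, 0, 0], "yaw": 0, "jaw": 0},
    {"xyz": [0, 0, 0], "yaw": 0, "jaw": 0},
  ],
)

```text
clock: 2.6
position: [471.1, -260.3, 106.3]
orientation: [-0.001, -0.12, 0.993, 0.001]
contact_force: [0.2, 0.5, 0.2]
width: 88.0
gripper_force: 0.0
```

```bash
python3 -c "
from h import *
go('60',100)
for k in ('60','51','41','32'): print(k,[np.round(proj('side',[*D[k],z]),1) for z in (0,46)])
s=snap('side','s1.png');cv2.imwrite('pics/s1c.png',cv2.resize(s[135:285,195:395],(800,600),interpolation=cv2.INTER_CUBIC))"
```

```text
60 delta [  4.1 -15.    6.3] tilt [-0.0015  0.0011 -1.    ] yang 103.75 pos [ 471.1 -260.3  106.3] F [0.2 0.5 0.2] 88.0 2.6
60 [array([248.4, 240.6]), array([247.8, 223.2])]
51 [array([229.6, 218. ]), array([228.7, 201.2])]
41 [array([321.8, 201.1]), array([322.7, 185. ])]
32 [array([286. , 227.6]), array([286.3, 210.6])]
```

View pics/s1c.png

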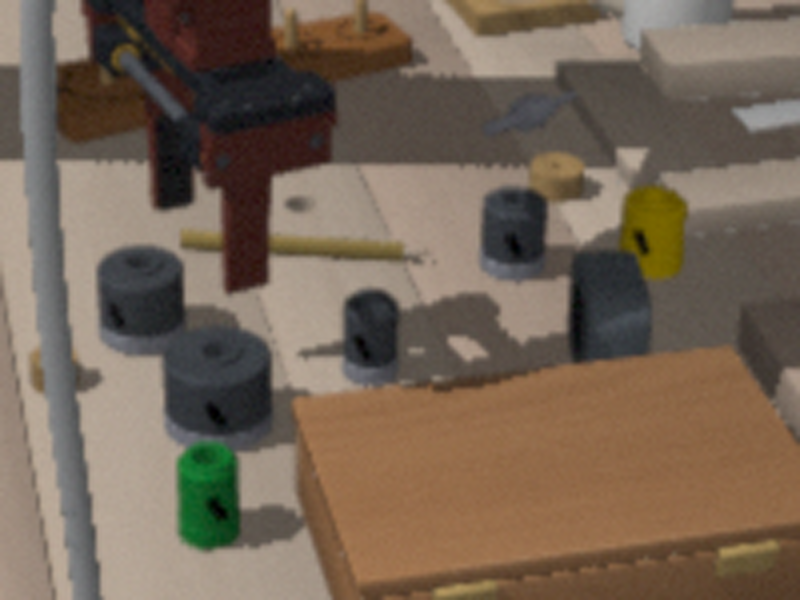

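drive_tool(
  plan=[
    {"xyz": [0.004, -0.015, 0.01], "yaw": 0, "jaw": 0},
    {"xyz": [0, 0, 0.03], "yaw": 0, "jaw": 0},
    {"xyz": [0, 0, 0.03], "yaw": 0, "jaw": 0},
    {"xyz": [0, 0, 0.022], "yaw": 0, "jaw": 0},
    {"xyz": [0, 0, 0], "yaw": 0, "jaw": 0},
  ],
)

```text
clock: 3.07
position: [469.0, -271.9, 11.7]
orientation: [-0.003, -0.122, 0.993, 0.002]
contact_force: [-0.0, 0.1, -0.3]
width: 87.9
gripper_force: 0.0
```

drive_tool(
  plan=[
    {"xyz": [0, 0, 0], "yaw": 0, "jaw": 1},
    {"xyz": [0, 0, 0], "yaw": 0, "jaw": 1},
    {"xyz": [0, 0, 0], "yaw": 0, "jaw": 1},
    {"xyz": [0, 0, 0], "yaw": 0, "jaw": 1},
    {"xyz": [0, 0, 0], "yaw": 0, "jaw": 1},
  ],
)

```text
clock: 3.48
position: [472.3, -275.1, 16.6]
orientation: [0.001, -0.121, 0.993, -0.001]
contact_force: [0.5, 1.5, 4.7]
width: 59.2
gripper_force: 30.0
```

```bash
python3 -c "
from h import *
go('60',14)"
```

```text
60 delta [ 1.9 -0.2  2.6] tilt [ 0.0019 -0.0014 -1.    ] yang 103.94 pos [ 472.3 -275.1   16.6] F [0.5 1.5 4.7] 59.2 3.48
```

drive_tool(
  plan=[
    {"xyz": [0, 0, -0.02], "yaw": 0, "jaw": 1},
    {"xyz": [0, 0, -0.03], "yaw": 0, "jaw": 1},
    {"xyz": [0, 0, -0.03], "yaw": 0, "jaw": 1},
    {"xyz": [0, 0, -0.02], "yaw": 0, "jaw": 1},
    {"xyz": [-0.004, 0.02, 0], "yaw": 0, "jaw": 1},
  ],
)

```text
clock: 3.9
position: [474.7, -259.3, 120.5]
orientation: [0.004, -0.121, 0.993, -0.005]
contact_force: [1.3, 0.0, -1.1]
width: 59.0
gripper_force: 30.0
```

drive_tool(
  plan=[
    {"xyz": [-0.008, 0.037, 0], "yaw": 0, "jaw": 1},
    {"xyz": [-0.008, 0.037, 0], "yaw": 0, "jaw": 1},
    {"xyz": [-0.008, 0.037, 0], "yaw": 0, "jaw": 1},
    {"xyz": [-0.008, 0.037, 0], "yaw": 0, "jaw": 1},
    {"xyz": [-0.008, 0.037, 0], "yaw": 0, "jaw": 1},
  ],
)

```text
clock: 4.32
position: [464.5, -63.6, 115.8]
orientation: [0.0, -0.121, 0.993, -0.0]
contact_force: [1.0, -0.4, -2.1]
width: 59.0
gripper_force: 30.0
```

drive_tool(
  plan=[
    {"xyz": [-0.009, 0.037, 0], "yaw": 0, "jaw": 1},
    {"xyz": [-0.009, 0.037, 0], "yaw": 0, "jaw": 1},
    {"xyz": [-0.009, 0.037, 0], "yaw": 0, "jaw": 1},
    {"xyz": [-0.009, 0.037, 0], "yaw": 0, "jaw": 1},
    {"xyz": [-0.009, 0.037, 0], "yaw": 0, "jaw": 1},
  ],
)

```text
clock: 4.73
position: [463.7, 127.1, 115.9]
orientation: [0.0, -0.121, 0.993, -0.0]
contact_force: [0.3, 0.3, -1.5]
width: 59.0
gripper_force: 30.0
```

drive_tool(
  plan=[
    {"xyz": [0, 0, 0], "yaw": 0, "jaw": 1},
    {"xyz": [0, 0, 0], "yaw": 0, "jaw": 1},
    {"xyz": [0, 0, 0], "yaw": 0, "jaw": 1},
    {"xyz": [0, 0, 0], "yaw": 0, "jaw": 1},
    {"xyz": [0, 0, 0], "yaw": 0, "jaw": 1},
  ],
)

```text
clock: 5.15
position: [464.0, 124.0, 115.3]
orientation: [-0.0, -0.12, 0.993, -0.0]
contact_force: [-0.1, 0.3, -1.4]
width: 59.0
gripper_force: 30.0
```

```bash
python3 -c "
from h import *
go('p4',35)
t=snap('top','t2.png')
s=snap('side','s2.png')
a=cv2.resize(t[170:280,160:260],(400,440),interpolation=cv2.INTER_CUBIC)
b=cv2.resize(s[80:190,195:295],(400,440),interpolation=cv2.INTER_CUBIC)
cv2.imwrite('pics/c2.png',np.hstack([a,b]))
print(proj('side',[*D['p4'],20]))"
```

```text
p4 delta [ 1.7  0.3 80.3] tilt [-1.e-04 -3.e-04 -1.e+00] yang 103.82 pos [464.  124.  115.3] F [-0.1  0.3 -1.4] 59.0 5.15
(np.float64(221.0780230326679), np.float64(154.87971398933013))
```

View pics/c2.png

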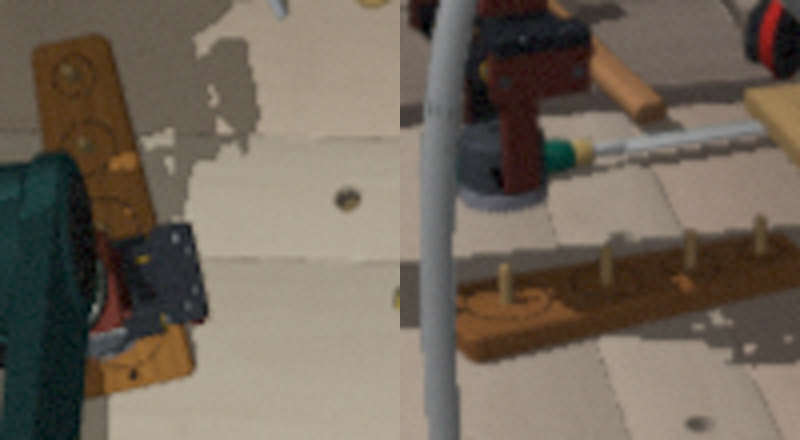

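drive_tool(
  plan=[
    {"xyz": [0.002, 0, 0.02], "yaw": 0, "jaw": 1},
    {"xyz": [0, 0, 0.025], "yaw": 0, "jaw": 1},
    {"xyz": [0, 0, 0.02], "yaw": 0, "jaw": 1},
    {"xyz": [0, 0, 0.01], "yaw": 0, "jaw": 1},
    {"xyz": [0, 0, 0], "yaw": 0, "jaw": 1},
  ],
)

```text
clock: 5.67
position: [460.4, 123.7, 38.3]
orientation: [-0.002, -0.12, 0.993, -0.0]
contact_force: [-0.3, -0.1, -1.5]
width: 59.1
gripper_force: 30.0
```

drive_tool(
  plan=[
    {"xyz": [0, 0, 0.002], "yaw": 0, "jaw": 1},
    {"xyz": [0, 0, 0.001], "yaw": 0, "jaw": 1},
    {"xyz": [0, 0, 0], "yaw": 0, "jaw": 1},
    {"xyz": [0, 0, 0], "yaw": 0, "jaw": 1},
    {"xyz": [0, 0, 0], "yaw": 0, "jaw": 1},
  ],
)

```text
clock: 6.08
position: [462.6, 124.8, 37.9]
orientation: [0.001, -0.121, 0.993, -0.0]
contact_force: [0.5, -0.5, -1.4]
width: 58.9
gripper_force: 30.0
```

```bash
python3 -c "
from h import *
go('p4',35)"
```

```text
p4 delta [ 0.6 -0.9  2.9] tilt [ 1.4e-03  1.0e-04 -1.0e+00] yang 103.93 pos [462.6 124.8  37.9] F [ 0.5 -0.5 -1.4] 58.9 6.08
```

Down 4 mm more, check contact, then release.

drive_tool(
  plan=[
    {"xyz": [0, 0, 0.002], "yaw": 0, "jaw": 1},
    {"xyz": [0, 0, 0.001], "yaw": 0, "jaw": 1},
    {"xyz": [0, 0, 0], "yaw": 0, "jaw": 1},
    {"xyz": [0, 0, 0], "yaw": 0, "jaw": 1},
  ],
)

```text
clock: 6.42
position: [462.9, 125.0, 36.4]
orientation: [0.001, -0.121, 0.993, -0.0]
contact_force: [-4.5, -0.3, 23.4]
width: 58.9
gripper_force: 30.0
```

drive_tool(
  plan=[
    {"xyz": [0, 0, 0.001], "yaw": 0, "jaw": 1},
    {"xyz": [0, 0, 0], "yaw": 0, "jaw": 1},
    {"xyz": [0, 0, 0], "yaw": 0, "jaw": 1},
  ],
)

```text
clock: 6.67
position: [463.1, 125.0, 36.1]
orientation: [0.001, -0.122, 0.993, -0.0]
contact_force: [-6.9, -0.8, 33.1]
width: 59.2
gripper_force: 30.0
```

drive_tool(
  plan=[
    {"xyz": [0, 0, -0.002], "yaw": 0, "jaw": 1},
    {"xyz": [0, 0, 0], "yaw": 0, "jaw": 0},
    {"xyz": [0, 0, 0], "yaw": 0, "jaw": 0},
    {"xyz": [0, 0, 0], "yaw": 0, "jaw": 0},
    {"xyz": [0, 0, 0], "yaw": 0, "jaw": 0},
  ],
)

```text
clock: 7.08
position: [461.9, 124.8, 35.0]
orientation: [-0.0, -0.121, 0.993, -0.0]
contact_force: [-0.8, 0.1, 0.4]
width: 82.1
gripper_force: 0.0
```

drive_tool(
  plan=[
    {"xyz": [0, 0, -0.01], "yaw": 0, "jaw": 0},
    {"xyz": [0, 0, -0.03], "yaw": 0, "jaw": 0},
    {"xyz": [0, 0, -0.03], "yaw": 0, "jaw": 0},
    {"xyz": [0, 0, -0.01], "yaw": 0, "jaw": 0},
    {"xyz": [0.004, -0.02, 0], "yaw": 0, "jaw": 0},
  ],
)

```text
clock: 7.5
position: [465.3, 106.3, 117.8]
orientation: [0.003, -0.122, 0.993, 0.0]
contact_force: [0.4, -0.5, -1.2]
width: 87.9
gripper_force: 0.0
```

```bash
python3 -c "
from h import *
go('51',100)"
```

```text
51 delta [  89.9 -267.8   17.3] tilt [ 0.0054  0.0015 -1.    ] yang 104.03 pos [465.3 106.3 117.8] F [ 0.4 -0.5 -1.2] 87.9 7.5
```

drive_tool(
  plan=[
    {"xyz": [0.012, -0.038, 0], "yaw": 0, "jaw": 0},
    {"xyz": [0.012, -0.038, 0], "yaw": 0, "jaw": 0},
    {"xyz": [0.012, -0.038, 0], "yaw": 0, "jaw": 0},
    {"xyz": [0.013, -0.038, 0], "yaw": 0, "jaw": 0},
    {"xyz": [0.013, -0.038, 0], "yaw": 0, "jaw": 0},
  ],
)

```text
clock: 7.92
position: [448.0, -96.6, 115.0]
orientation: [-0.0, -0.122, 0.993, 0.0]
contact_force: [-0.5, -0.1, -0.5]
width: 87.9
gripper_force: 0.0
```

drive_tool(
  plan=[
    {"xyz": [0.013, -0.038, 0.01], "yaw": 0, "jaw": 0},
    {"xyz": [0.013, -0.038, 0.01], "yaw": 0, "jaw": 0},
    {"xyz": [0, 0, 0], "yaw": 0, "jaw": 0},
    {"xyz": [0, 0, 0], "yaw": 0, "jaw": 0},
    {"xyz": [0, 0, 0], "yaw": 0, "jaw": 0},
  ],
)

```text
clock: 8.33
position: [441.0, -174.5, 94.8]
orientation: [-0.001, -0.121, 0.993, 0.001]
contact_force: [-0.5, 0.7, 0.6]
width: 88.1
gripper_force: 0.0
```

```bash
python3 -c "
from h import *
go('51',16)"
```

```text
51 delta [-2.  -1.3 78.8] tilt [-0.0014  0.0011 -1.    ] yang 103.85 pos [ 441.  -174.5   94.8] F [-0.5  0.7  0.6] 88.1 8.33
```

drive_tool(
  plan=[
    {"xyz": [-0.002, -0.001, 0.02], "yaw": 0, "jaw": 0},
    {"xyz": [0, 0, 0.025], "yaw": 0, "jaw": 0},
    {"xyz": [0, 0, 0.025], "yaw": 0, "jaw": 0},
    {"xyz": [0, 0, 0.009], "yaw": 0, "jaw": 0},
    {"xyz": [0, 0, 0], "yaw": 0, "jaw": 0},
  ],
)

```text
clock: 8.75
position: [442.3, -173.0, 14.7]
orientation: [-0.002, -0.122, 0.992, 0.001]
contact_force: [-0.9, 1.2, 0.5]
width: 87.6
gripper_force: 0.0
```

drive_tool(
  plan=[
    {"xyz": [0, 0, 0], "yaw": 0, "jaw": 1},
    {"xyz": [0, 0, 0], "yaw": 0, "jaw": 1},
    {"xyz": [0, 0, 0], "yaw": 0, "jaw": 1},
    {"xyz": [0, 0, 0], "yaw": 0, "jaw": 1},
    {"xyz": [0, 0, 0], "yaw": 0, "jaw": 1},
  ],
)

```text
clock: 9.17
position: [444.4, -175.7, 17.1]
orientation: [0.001, -0.121, 0.993, -0.001]
contact_force: [-0.0, -0.4, -0.1]
width: 57.5
gripper_force: 0.0
```

drive_tool(
  plan=[
    {"xyz": [0, 0, 0], "yaw": 0, "jaw": 1},
    {"xyz": [0, 0, 0], "yaw": 0, "jaw": 1},
    {"xyz": [0, 0, 0], "yaw": 0, "jaw": 1},
  ],
)

```text
clock: 9.42
position: [444.0, -175.6, 16.8]
orientation: [0.0, -0.121, 0.993, -0.0]
contact_force: [-0.5, 0.8, 6.7]
width: 50.1
gripper_force: 30.0
```

```bash
python3 -c "
from h import *
go('p3',120)"
```

```text
p3 delta [-165.2  286.  -103.2] tilt [ 5.e-04 -2.e-04 -1.e+00] yang 103.91 pos [ 444.  -175.6   16.8] F [-0.5  0.8  6.7] 50.1 9.42
```

drive_tool(
  plan=[
    {"xyz": [0, 0, -0.02], "yaw": 0, "jaw": 1},
    {"xyz": [0, 0, -0.035], "yaw": 0, "jaw": 1},
    {"xyz": [0, 0, -0.035], "yaw": 0, "jaw": 1},
    {"xyz": [-0.018, 0.032, -0.01], "yaw": 0, "jaw": 1},
    {"xyz": [-0.018, 0.032, 0], "yaw": 0, "jaw": 1},
  ],
)

```text
clock: 9.83
position: [466.1, -106.4, 119.6]
orientation: [0.003, -0.119, 0.993, -0.002]
contact_force: [1.7, -0.8, -1.1]
width: 50.0
gripper_force: 30.0
```

drive_tool(
  plan=[
    {"xyz": [-0.018, 0.032, 0], "yaw": 0, "jaw": 1},
    {"xyz": [-0.018, 0.032, 0], "yaw": 0, "jaw": 1},
    {"xyz": [-0.018, 0.032, 0], "yaw": 0, "jaw": 1},
    {"xyz": [-0.018, 0.032, 0], "yaw": 0, "jaw": 1},
    {"xyz": [-0.018, 0.032, 0], "yaw": 0, "jaw": 1},
  ],
)

```text
clock: 10.25
position: [512.0, 74.0, 116.2]
orientation: [-0.0, -0.121, 0.993, -0.0]
contact_force: [0.4, -1.2, -0.9]
width: 50.3
gripper_force: 30.0
```

drive_tool(
  plan=[
    {"xyz": [-0.019, 0.031, 0], "yaw": 0, "jaw": 1},
    {"xyz": [-0.02, 0.031, 0], "yaw": 0, "jaw": 1},
    {"xyz": [0, 0, 0], "yaw": 0, "jaw": 1},
    {"xyz": [0, 0, 0], "yaw": 0, "jaw": 1},
    {"xyz": [0, 0, 0], "yaw": 0, "jaw": 1},
  ],
)

```text
clock: 10.67
position: [534.3, 141.5, 115.8]
orientation: [-0.001, -0.122, 0.993, -0.0]
contact_force: [-0.1, -0.2, -1.6]
width: 50.2
gripper_force: 30.0
```

```bash
python3 -c "
from h import *
go('p3',37)"
```

```text
p3 delta [-1.5 -0.  78.8] tilt [-1.5e-03 -8.0e-04 -1.0e+00] yang 103.98 pos [534.3 141.5 115.8] F [-0.1 -0.2 -1.6] 50.2 10.67
```

drive_tool(
  plan=[
    {"xyz": [-0.001, 0, 0.02], "yaw": 0, "jaw": 1},
    {"xyz": [0, 0, 0.025], "yaw": 0, "jaw": 1},
    {"xyz": [0, 0, 0.02], "yaw": 0, "jaw": 1},
    {"xyz": [0, 0, 0.01], "yaw": 0, "jaw": 1},
    {"xyz": [0, 0, 0], "yaw": 0, "jaw": 1},
  ],
)

```text
clock: 11.08
position: [533.7, 140.4, 39.2]
orientation: [-0.003, -0.12, 0.993, -0.0]
contact_force: [0.4, -0.1, -1.0]
width: 50.2
gripper_force: 30.0
```

drive_tool(
  plan=[
    {"xyz": [0, 0, 0.002], "yaw": 0, "jaw": 1},
    {"xyz": [0, 0, 0.002], "yaw": 0, "jaw": 1},
    {"xyz": [0, 0, 0], "yaw": 0, "jaw": 1},
    {"xyz": [0, 0, 0], "yaw": 0, "jaw": 1},
  ],
)

```text
clock: 11.42
position: [536.8, 142.1, 38.1]
orientation: [0.001, -0.121, 0.993, -0.0]
contact_force: [0.9, 0.4, -0.1]
width: 49.8
gripper_force: 30.0
```

```bash
python3 -c "
from h import *
go('p3',37)"
```

```text
p3 delta [1.2 0.  1.1] tilt [ 1.6e-03  1.0e-04 -1.0e+00] yang 103.92 pos [536.8 142.1  38.1] F [ 0.9  0.4 -0.1] 49.8 11.42
```

drive_tool(
  plan=[
    {"xyz": [0, 0, 0.002], "yaw": 0, "jaw": 1},
    {"xyz": [0, 0, 0], "yaw": 0, "jaw": 1},
    {"xyz": [0, 0, 0], "yaw": 0, "jaw": 1},
  ],
)

```text
clock: 11.67
position: [537.1, 142.3, 36.7]
orientation: [0.001, -0.121, 0.993, -0.0]
contact_force: [-1.3, -0.2, 8.8]
width: 50.0
gripper_force: 30.0
```

drive_tool(
  plan=[
    {"xyz": [0, 0, 0], "yaw": 0, "jaw": 0},
    {"xyz": [0, 0, 0], "yaw": 0, "jaw": 0},
    {"xyz": [0, 0, 0], "yaw": 0, "jaw": 0},
    {"xyz": [0, 0, 0], "yaw": 0, "jaw": 0},
    {"xyz": [0, 0, 0], "yaw": 0, "jaw": 0},
  ],
)

```text
clock: 12.08
position: [536.0, 142.1, 35.2]
orientation: [-0.0, -0.121, 0.993, -0.0]
contact_force: [0.2, -0.5, -0.0]
width: 79.7
gripper_force: 0.0
```

drive_tool(
  plan=[
    {"xyz": [0, 0, -0.01], "yaw": 0, "jaw": 0},
    {"xyz": [0, 0, -0.03], "yaw": 0, "jaw": 0},
    {"xyz": [0, 0, -0.03], "yaw": 0, "jaw": 0},
    {"xyz": [0, 0, -0.01], "yaw": 0, "jaw": 0},
    {"xyz": [-0.004, -0.02, 0], "yaw": 0, "jaw": 0},
  ],
)

```text
clock: 12.5
position: [545.7, 125.9, 118.7]
orientation: [0.002, -0.122, 0.992, 0.001]
contact_force: [0.5, -0.6, -0.2]
width: 87.8
gripper_force: 0.0
```

drive_tool(
  plan=[
    {"xyz": [-0.008, -0.037, 0], "yaw": 0, "jaw": 0},
    {"xyz": [-0.008, -0.037, 0], "yaw": 0, "jaw": 0},
    {"xyz": [-0.008, -0.037, 0], "yaw": 0, "jaw": 0},
    {"xyz": [-0.008, -0.037, 0], "yaw": 0, "jaw": 0},
    {"xyz": [-0.008, -0.037, 0], "yaw": 0, "jaw": 0},
  ],
)

```text
clock: 12.92
position: [628.5, -47.9, 115.4]
orientation: [-0.0, -0.121, 0.993, -0.0]
contact_force: [0.3, 1.1, -0.7]
width: 87.8
gripper_force: 0.0
```

drive_tool(
  plan=[
    {"xyz": [-0.008, -0.036, 0], "yaw": 0, "jaw": 0},
    {"xyz": [-0.008, -0.036, 0], "yaw": 0, "jaw": 0},
    {"xyz": [-0.008, -0.036, 0], "yaw": 0, "jaw": 0},
    {"xyz": [0, 0, 0], "yaw": 0, "jaw": 0},
    {"xyz": [0, 0, 0], "yaw": 0, "jaw": 0},
  ],
)

```text
clock: 13.33
position: [677.9, -147.4, 115.0]
orientation: [0.0, -0.12, 0.993, -0.0]
contact_force: [0.4, 0.8, -1.3]
width: 87.6
gripper_force: 0.0
```

```bash
python3 -c "
from h import *
go('41',16)"
```

```text
41 delta [-0.5  2.1 99. ] tilt [ 2.e-04 -2.e-04 -1.e+00] yang 103.77 pos [ 677.9 -147.4  115. ] F [ 0.4  0.8 -1.3] 87.6 13.33
```

drive_tool(
  plan=[
    {"xyz": [0, 0.002, 0.02], "yaw": 0, "jaw": 0},
    {"xyz": [0, 0, 0.03], "yaw": 0, "jaw": 0},
    {"xyz": [0, 0, 0.03], "yaw": 0, "jaw": 0},
    {"xyz": [0, 0, 0.019], "yaw": 0, "jaw": 0},
    {"xyz": [0, 0, 0], "yaw": 0, "jaw": 0},
  ],
)

```text
clock: 13.75
position: [672.2, -140.4, 11.6]
orientation: [-0.004, -0.122, 0.993, 0.002]
contact_force: [-0.0, 0.2, 0.0]
width: 87.7
gripper_force: 0.0
```

drive_tool(
  plan=[
    {"xyz": [0, 0, 0], "yaw": 0, "jaw": 1},
    {"xyz": [0, 0, 0], "yaw": 0, "jaw": 1},
    {"xyz": [0, 0, 0], "yaw": 0, "jaw": 1},
    {"xyz": [0, 0, 0], "yaw": 0, "jaw": 1},
    {"xyz": [0, 0, 0], "yaw": 0, "jaw": 1},
  ],
)

```text
clock: 14.17
position: [677.9, -143.6, 17.8]
orientation: [0.001, -0.121, 0.993, -0.001]
contact_force: [-0.0, 0.2, 0.1]
width: 57.7
gripper_force: 0.0
```

drive_tool(
  plan=[
    {"xyz": [0, 0, 0], "yaw": 0, "jaw": 1},
    {"xyz": [0, 0, 0], "yaw": 0, "jaw": 1},
    {"xyz": [0, 0, 0], "yaw": 0, "jaw": 1},
    {"xyz": [0, 0, 0], "yaw": 0, "jaw": 1},
  ],
)

```text
clock: 14.5
position: [677.1, -143.5, 16.7]
orientation: [0.0, -0.121, 0.993, -0.0]
contact_force: [-0.3, 0.6, 4.0]
width: 39.9
gripper_force: 30.0
```

```bash
python3 -c "
from h import *
go('p2',120)"
```

```text
p2 delta [   2.7  310.9 -103.4] tilt [ 5.e-04 -2.e-04 -1.e+00] yang 103.92 pos [ 677.1 -143.5   16.7] F [-0.3  0.6  4. ] 39.9 14.5
```

drive_tool(
  plan=[
    {"xyz": [0, 0, -0.02], "yaw": 0, "jaw": 1},
    {"xyz": [0, 0, -0.035], "yaw": 0, "jaw": 1},
    {"xyz": [0, 0, -0.035], "yaw": 0, "jaw": 1},
    {"xyz": [0, 0.031, -0.01], "yaw": 0, "jaw": 1},
    {"xyz": [0.003, 0.035, 0], "yaw": 0, "jaw": 1},
  ],
)

```text
clock: 14.92
position: [662.2, -82.1, 120.6]
orientation: [0.004, -0.12, 0.993, -0.002]
contact_force: [0.2, 0.5, -0.7]
width: 40.0
gripper_force: 30.0
```

drive_tool(
  plan=[
    {"xyz": [0, 0.035, 0], "yaw": 0, "jaw": 1},
    {"xyz": [0, 0.035, 0], "yaw": 0, "jaw": 1},
    {"xyz": [0, 0.035, 0], "yaw": 0, "jaw": 1},
    {"xyz": [0, 0.035, 0], "yaw": 0, "jaw": 1},
    {"xyz": [0, 0.035, 0], "yaw": 0, "jaw": 1},
  ],
)

```text
clock: 15.33
position: [615.2, 91.3, 116.1]
orientation: [-0.0, -0.121, 0.993, 0.0]
contact_force: [0.8, 1.0, -0.6]
width: 40.2
gripper_force: 30.0
```

drive_tool(
  plan=[
    {"xyz": [0, 0.035, 0], "yaw": 0, "jaw": 1},
    {"xyz": [0, 0.035, 0], "yaw": 0, "jaw": 1},
    {"xyz": [0, 0, 0], "yaw": 0, "jaw": 1},
    {"xyz": [0, 0, 0], "yaw": 0, "jaw": 1},
    {"xyz": [0, 0, 0], "yaw": 0, "jaw": 1},
  ],
)

```text
clock: 15.75
position: [599.1, 157.5, 116.1]
orientation: [-0.0, -0.122, 0.993, -0.0]
contact_force: [-0.1, -0.4, 0.1]
width: 40.5
gripper_force: 30.0
```

```bash
python3 -c "
from h import *
go('p2',37)"
```

```text
p2 delta [-0.6 -0.  79.1] tilt [-1.e-04 -7.e-04 -1.e+00] yang 103.98 pos [599.1 157.5 116.1] F [-0.1 -0.4  0.1] 40.5 15.75
```

drive_tool(
  plan=[
    {"xyz": [0, 0, 0.02], "yaw": 0, "jaw": 1},
    {"xyz": [0, 0, 0.025], "yaw": 0, "jaw": 1},
    {"xyz": [0, 0, 0.02], "yaw": 0, "jaw": 1},
    {"xyz": [0, 0, 0.01], "yaw": 0, "jaw": 1},
    {"xyz": [0, 0, 0], "yaw": 0, "jaw": 1},
  ],
)

```text
clock: 16.17
position: [597.6, 156.0, 38.8]
orientation: [-0.002, -0.12, 0.993, -0.0]
contact_force: [-0.7, -0.7, -0.3]
width: 40.3
gripper_force: 30.0
```

drive_tool(
  plan=[
    {"xyz": [0, 0, 0.002], "yaw": 0, "jaw": 1},
    {"xyz": [0, 0, 0.002], "yaw": 0, "jaw": 1},
    {"xyz": [0, 0, 0], "yaw": 0, "jaw": 1},
    {"xyz": [0, 0, 0], "yaw": 0, "jaw": 1},
  ],
)

```text
clock: 16.5
position: [599.9, 157.8, 38.2]
orientation: [0.001, -0.121, 0.993, -0.0]
contact_force: [0.1, 0.1, -1.0]
width: 40.6
gripper_force: 30.0
```

drive_tool(
  plan=[
    {"xyz": [0, 0, 0.001], "yaw": 0, "jaw": 1},
    {"xyz": [0, 0, 0], "yaw": 0, "jaw": 1},
    {"xyz": [0, 0, 0], "yaw": 0, "jaw": 1},
  ],
)

```text
clock: 16.75
position: [599.4, 157.9, 36.7]
orientation: [0.0, -0.121, 0.993, -0.0]
contact_force: [-0.3, 0.5, 1.8]
width: 40.5
gripper_force: 30.0
```

drive_tool(
  plan=[
    {"xyz": [0, 0, 0.001], "yaw": 0, "jaw": 1},
    {"xyz": [0, 0, 0], "yaw": 0, "jaw": 1},
    {"xyz": [0, 0, 0], "yaw": 0, "jaw": 0},
    {"xyz": [0, 0, 0], "yaw": 0, "jaw": 0},
    {"xyz": [0, 0, 0], "yaw": 0, "jaw": 0},
  ],
)

```text
clock: 17.17
position: [599.2, 157.8, 35.3]
orientation: [0.0, -0.121, 0.993, -0.0]
contact_force: [-0.4, -0.3, 0.1]
width: 56.9
gripper_force: 0.0
```

drive_tool(
  plan=[
    {"xyz": [0, 0, 0], "yaw": 0, "jaw": 0},
    {"xyz": [0, 0, -0.01], "yaw": 0, "jaw": 0},
    {"xyz": [0, 0, -0.03], "yaw": 0, "jaw": 0},
    {"xyz": [0, 0, -0.03], "yaw": 0, "jaw": 0},
    {"xyz": [0, 0, -0.01], "yaw": 0, "jaw": 0},
  ],
)

```text
clock: 17.58
position: [601.6, 158.2, 119.6]
orientation: [0.003, -0.121, 0.993, 0.0]
contact_force: [0.5, 1.0, -0.8]
width: 87.1
gripper_force: 0.0
```

drive_tool(
  plan=[
    {"xyz": [0.013, -0.038, 0], "yaw": 0, "jaw": 0},
    {"xyz": [0.013, -0.038, 0], "yaw": 0, "jaw": 0},
    {"xyz": [0.013, -0.038, 0], "yaw": 0, "jaw": 0},
    {"xyz": [0.013, -0.038, 0], "yaw": 0, "jaw": 0},
    {"xyz": [0.013, -0.038, 0], "yaw": 0, "jaw": 0},
  ],
)

```text
clock: 18.0
position: [581.3, -43.9, 115.5]
orientation: [0.0, -0.122, 0.993, -0.0]
contact_force: [0.3, -0.2, 0.5]
width: 88.1
gripper_force: 0.0
```

drive_tool(
  plan=[
    {"xyz": [0.013, -0.038, 0], "yaw": 0, "jaw": 0},
    {"xyz": [0.013, -0.038, 0], "yaw": 0, "jaw": 0},
    {"xyz": [0.013, -0.038, 0], "yaw": 0, "jaw": 0},
    {"xyz": [0.013, -0.038, 0], "yaw": 0, "jaw": 0},
    {"xyz": [0.013, -0.038, 0], "yaw": 0, "jaw": 0},
  ],
)

```text
clock: 18.42
position: [563.8, -244.3, 115.4]
orientation: [-0.0, -0.121, 0.993, -0.0]
contact_force: [0.7, 0.5, 0.1]
width: 87.5
gripper_force: 0.0
```

drive_tool(
  plan=[
    {"xyz": [0, 0, 0], "yaw": 0, "jaw": 0.2},
    {"xyz": [0, 0, 0], "yaw": 0, "jaw": 0.2},
    {"xyz": [0, 0, 0], "yaw": 0, "jaw": 0.2},
  ],
)

```text
clock: 18.67
position: [564.0, -241.9, 115.0]
orientation: [-0.0, -0.121, 0.993, 0.0]
contact_force: [-0.0, 0.1, -0.3]
width: 72.3
gripper_force: 0.0
```

```bash
python3 -c "
from h import *
go('32',16)
t=snap('top','t3.png')
cv2.imwrite('pics/t3c.png',cv2.resize(t[165:285,160:370],(798,456),interpolation=cv2.INTER_CUBIC))"
```

```text
32 delta [ 0.5 -0.9 99. ] tilt [-7.e-04  9.e-04 -1.e+00] yang 103.87 pos [ 564.  -241.9  115. ] F [-0.   0.1 -0.3] 72.3 18.67
```

View pics/t3c.png

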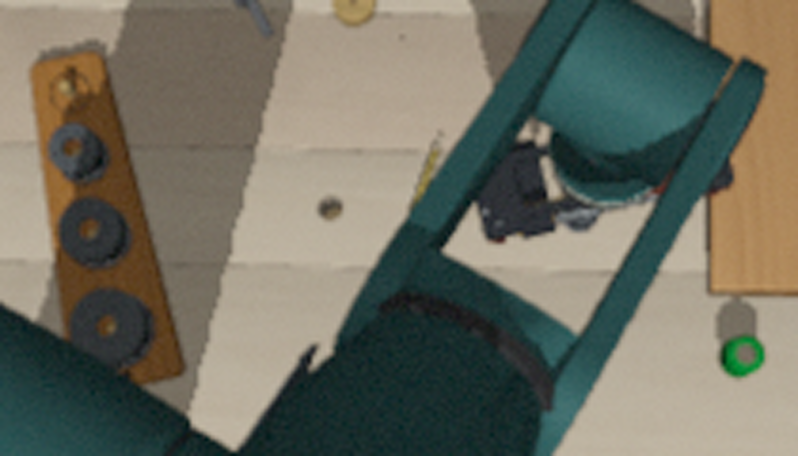

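drive_tool(
  plan=[
    {"xyz": [0, -0.001, 0.02], "yaw": 0, "jaw": 0.2},
    {"xyz": [0, 0, 0.03], "yaw": 0, "jaw": 0.2},
    {"xyz": [0, 0, 0.03], "yaw": 0, "jaw": 0.2},
    {"xyz": [0, 0, 0.019], "yaw": 0, "jaw": 0.2},
    {"xyz": [0, 0, 0], "yaw": 0, "jaw": 0.2},
  ],
)

```text
clock: 19.13
position: [561.8, -239.5, 12.4]
orientation: [-0.003, -0.122, 0.992, 0.002]
contact_force: [-1.1, 0.2, -0.2]
width: 70.1
gripper_force: 0.0
```

drive_tool(
  plan=[
    {"xyz": [0, 0, 0], "yaw": 0, "jaw": 1},
    {"xyz": [0, 0, 0], "yaw": 0, "jaw": 1},
    {"xyz": [0, 0, 0], "yaw": 0, "jaw": 1},
    {"xyz": [0, 0, 0], "yaw": 0, "jaw": 1},
    {"xyz": [0, 0, 0], "yaw": 0, "jaw": 1},
  ],
)

```text
clock: 19.55
position: [565.6, -243.7, 17.6]
orientation: [0.001, -0.121, 0.993, -0.001]
contact_force: [-0.1, 0.2, 0.5]
width: 40.4
gripper_force: 0.0
```

drive_tool(
  plan=[
    {"xyz": [0, 0, 0], "yaw": 0, "jaw": 1},
    {"xyz": [0, 0, 0], "yaw": 0, "jaw": 1},
    {"xyz": [0, 0, 0], "yaw": 0, "jaw": 1},
    {"xyz": [0, 0, 0], "yaw": 0, "jaw": 1},
  ],
)

```text
clock: 19.88
position: [565.1, -243.5, 17.1]
orientation: [0.0, -0.121, 0.993, -0.0]
contact_force: [-1.5, 2.0, 6.0]
width: 31.6
gripper_force: 30.0
```

```bash
python3 -c "
from h import *
go('p1',120)"
```

```text
p1 delta [-186.6  380.9 -103. ] tilt [ 9.e-04 -4.e-04 -1.e+00] yang 103.92 pos [ 565.1 -243.5   17.1] F [-1.5  2.   6. ] 31.6 19.88
```

drive_tool(
  plan=[
    {"xyz": [0, 0, -0.02], "yaw": 0, "jaw": 1},
    {"xyz": [0, 0, -0.035], "yaw": 0, "jaw": 1},
    {"xyz": [0, 0, -0.035], "yaw": 0, "jaw": 1},
    {"xyz": [0, 0.01, -0.01], "yaw": 0, "jaw": 1},
    {"xyz": [-0.017, 0.036, 0], "yaw": 0, "jaw": 1},
  ],
)

```text
clock: 20.3
position: [572.2, -199.8, 120.0]
orientation: [0.003, -0.119, 0.993, -0.003]
contact_force: [1.0, 0.0, -1.9]
width: 31.8
gripper_force: 30.0
```

drive_tool(
  plan=[
    {"xyz": [-0.017, 0.034, 0], "yaw": 0, "jaw": 1},
    {"xyz": [-0.017, 0.034, 0], "yaw": 0, "jaw": 1},
    {"xyz": [-0.017, 0.034, 0], "yaw": 0, "jaw": 1},
    {"xyz": [-0.017, 0.034, 0], "yaw": 0, "jaw": 1},
    {"xyz": [-0.017, 0.034, 0], "yaw": 0, "jaw": 1},
  ],
)

```text
clock: 20.72
position: [611.0, -7.1, 115.6]
orientation: [-0.001, -0.121, 0.993, 0.0]
contact_force: [0.3, -0.2, -1.7]
width: 31.6
gripper_force: 30.0
```

drive_tool(
  plan=[
    {"xyz": [-0.017, 0.033, 0], "yaw": 0, "jaw": 1},
    {"xyz": [-0.017, 0.033, 0], "yaw": 0, "jaw": 1},
    {"xyz": [-0.017, 0.033, 0], "yaw": 0, "jaw": 1},
    {"xyz": [-0.017, 0.033, 0], "yaw": 0, "jaw": 1},
    {"xyz": [-0.017, 0.033, 0], "yaw": 0, "jaw": 1},
  ],
)

```text
clock: 21.13
position: [653.7, 173.5, 115.4]
orientation: [-0.001, -0.121, 0.993, -0.0]
contact_force: [0.1, 0.1, -1.1]
width: 31.2
gripper_force: 30.0
```

drive_tool(
  plan=[
    {"xyz": [0, 0, 0], "yaw": 0, "jaw": 1},
    {"xyz": [0, 0, 0], "yaw": 0, "jaw": 1},
    {"xyz": [0, 0, 0], "yaw": 0, "jaw": 1},
    {"xyz": [0, 0, 0], "yaw": 0, "jaw": 1},
  ],
)

```text
clock: 21.47
position: [653.6, 170.2, 115.7]
orientation: [-0.001, -0.121, 0.993, -0.0]
contact_force: [0.1, -0.3, -0.3]
width: 31.4
gripper_force: 30.0
```

```bash
python3 -c "
from h import *
go('p1',37)
s=snap('side','s4.png')
cv2.imwrite('pics/s4c.png',cv2.resize(s[75:185,200:320],(720,600),interpolation=cv2.INTER_CUBIC))"
```

```text
p1 delta [-1.2  0.7 78.7] tilt [-1.5e-03 -8.0e-04 -1.0e+00] yang 103.88 pos [653.6 170.2 115.7] F [ 0.1 -0.3 -0.3] 31.4 21.47
```

View pics/s4c.png

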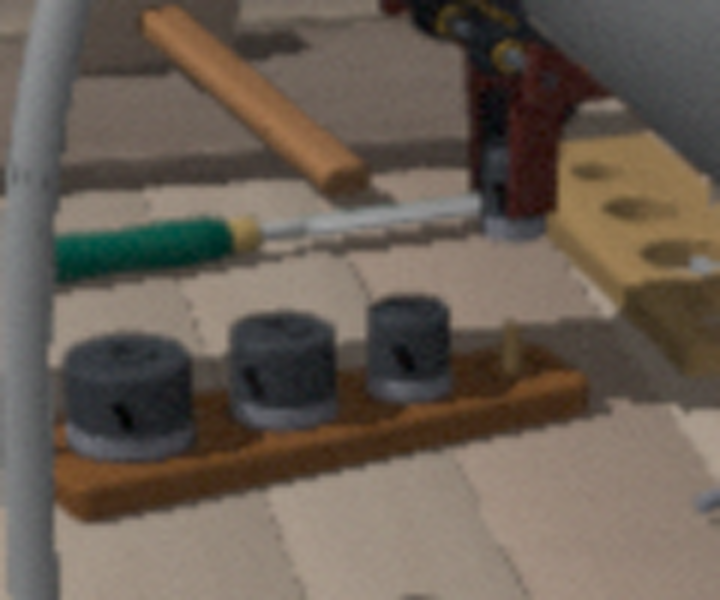

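The side view shows three saws standing upright on the board at (128,400), (284,370) and (408,350). The smallest is held at u≈513 above peg 1 (u≈512), so I lower it.

drive_tool(
  plan=[
    {"xyz": [-0.001, 0.001, 0.02], "yaw": 0, "jaw": 1},
    {"xyz": [0, 0, 0.02], "yaw": 0, "jaw": 1},
    {"xyz": [0, 0, 0.02], "yaw": 0, "jaw": 1},
    {"xyz": [0, 0, 0.013], "yaw": 0, "jaw": 1},
    {"xyz": [0, 0, 0.003], "yaw": 0, "jaw": 1},
  ],
)

```text
clock: 21.93
position: [653.1, 171.1, 37.6]
orientation: [-0.002, -0.12, 0.993, -0.0]
contact_force: [-0.5, 0.3, -0.9]
width: 31.7
gripper_force: 30.0
```

drive_tool(
  plan=[
    {"xyz": [0, 0, 0.002], "yaw": 0, "jaw": 1},
    {"xyz": [0, 0, 0], "yaw": 0, "jaw": 1},
    {"xyz": [0, 0, 0], "yaw": 0, "jaw": 1},
  ],
)

```text
clock: 22.18
position: [656.1, 172.6, 39.3]
orientation: [0.001, -0.121, 0.993, -0.0]
contact_force: [-0.1, -0.8, 0.1]
width: 31.6
gripper_force: 30.0
```

drive_tool(
  plan=[
    {"xyz": [0, 0, 0.001], "yaw": 0, "jaw": 1},
    {"xyz": [0, 0, 0], "yaw": 0, "jaw": 1},
    {"xyz": [0, 0, 0], "yaw": 0, "jaw": 1},
  ],
)

```text
clock: 22.43
position: [655.6, 172.9, 37.9]
orientation: [0.001, -0.121, 0.993, -0.0]
contact_force: [-0.1, 0.7, -1.0]
width: 31.5
gripper_force: 30.0
```

drive_tool(
  plan=[
    {"xyz": [0, 0, 0.001], "yaw": 0, "jaw": 1},
    {"xyz": [0, 0, 0], "yaw": 0, "jaw": 1},
    {"xyz": [0, 0, 0], "yaw": 0, "jaw": 1},
  ],
)

```text
clock: 22.68
position: [655.7, 172.8, 37.1]
orientation: [0.001, -0.121, 0.993, -0.0]
contact_force: [-1.9, 0.3, 5.8]
width: 31.7
gripper_force: 30.0
```

drive_tool(
  plan=[
    {"xyz": [0, 0, 0.001], "yaw": 0, "jaw": 1},
    {"xyz": [0, 0, 0], "yaw": 0, "jaw": 1},
    {"xyz": [0, 0, 0], "yaw": 0, "jaw": 1},
  ],
)

```text
clock: 22.93
position: [655.7, 172.9, 37.0]
orientation: [0.001, -0.121, 0.993, -0.0]
contact_force: [-3.6, -1.1, 11.4]
width: 31.7
gripper_force: 30.0
```

Contact; release, rise and back off towards −y to clear the view.

drive_tool(
  plan=[
    {"xyz": [0, 0, 0], "yaw": 0, "jaw": 0.3},
    {"xyz": [0, 0, 0], "yaw": 0, "jaw": 0.3},
    {"xyz": [0, 0, 0], "yaw": 0, "jaw": 0.3},
    {"xyz": [0, 0, 0], "yaw": 0, "jaw": 0.3},
    {"xyz": [0, 0, 0], "yaw": 0, "jaw": 0.3},
  ],
)

```text
clock: 23.35
position: [655.0, 172.7, 34.9]
orientation: [-0.0, -0.121, 0.993, -0.0]
contact_force: [-0.4, 0.0, 0.9]
width: 60.3
gripper_force: 0.0
```

drive_tool(
  plan=[
    {"xyz": [0, 0, -0.01], "yaw": 0, "jaw": 0.3},
    {"xyz": [0, 0, -0.03], "yaw": 0, "jaw": 0.3},
    {"xyz": [0, 0, -0.03], "yaw": 0, "jaw": 0.3},
    {"xyz": [0, 0, -0.03], "yaw": 0, "jaw": 0.3},
    {"xyz": [0, -0.04, 0], "yaw": 0, "jaw": 0.3},
  ],
)

```text
clock: 23.77
position: [667.6, 140.1, 142.6]
orientation: [0.005, -0.124, 0.992, 0.002]
contact_force: [2.0, 0.6, 0.5]
width: 61.6
gripper_force: 0.0
```

drive_tool(
  plan=[
    {"xyz": [0, -0.04, 0], "yaw": 0, "jaw": 0.3},
    {"xyz": [0, -0.04, 0], "yaw": 0, "jaw": 0.3},
    {"xyz": [0, -0.04, 0], "yaw": 0, "jaw": 0.3},
    {"xyz": [0, -0.04, 0], "yaw": 0, "jaw": 0.3},
    {"xyz": [0, -0.04, 0], "yaw": 0, "jaw": 0.3},
  ],
)

```text
clock: 24.18
position: [713.3, -62.1, 136.1]
orientation: [0.0, -0.121, 0.993, -0.0]
contact_force: [0.8, -0.2, -0.3]
width: 61.3
gripper_force: 0.0
```

drive_tool(
  plan=[
    {"xyz": [0, -0.04, 0], "yaw": 0, "jaw": 0.3},
    {"xyz": [0, -0.04, 0], "yaw": 0, "jaw": 0.3},
    {"xyz": [0, 0, 0], "yaw": 0, "jaw": 0.3},
    {"xyz": [0, 0, 0], "yaw": 0, "jaw": 0.3},
  ],
)

```text
clock: 24.52
position: [732.6, -140.7, 135.6]
orientation: [0.0, -0.119, 0.993, -0.0]
contact_force: [0.3, 0.8, -0.7]
width: 61.1
gripper_force: 0.0
```

```bash
python3 -c "
from h import *
t=snap('top','t5.png'); s=snap('side','s5.png')
a=cv2.resize(t[170:280,160:260],(400,440),interpolation=cv2.INTER_CUBIC)
b=cv2.resize(s[90:200,200:300],(400,440),interpolation=cv2.INTER_CUBIC)
cv2.imwrite('pics/c5.png',np.hstack([a,b]))
for k in ('p1','p2','p3','p4'):
  q=lambda n,z:np.round((np.array(proj(n,[*D[k],z]))-([160,170] if n=='top' else [200,90]))*4,0)
  print(k,'top z66',q('top',66),'side z66',q('side',66))"
```

```text
p1 top z66 [58. 61.] side z66 [338. 151.]
p2 top z66 [ 73. 134.] side z66 [267. 164.]
p3 top z66 [ 90. 220.] side z66 [182. 180.]
p4 top z66 [110. 320.] side z66 [ 81. 199.]
```

View pics/c5.png

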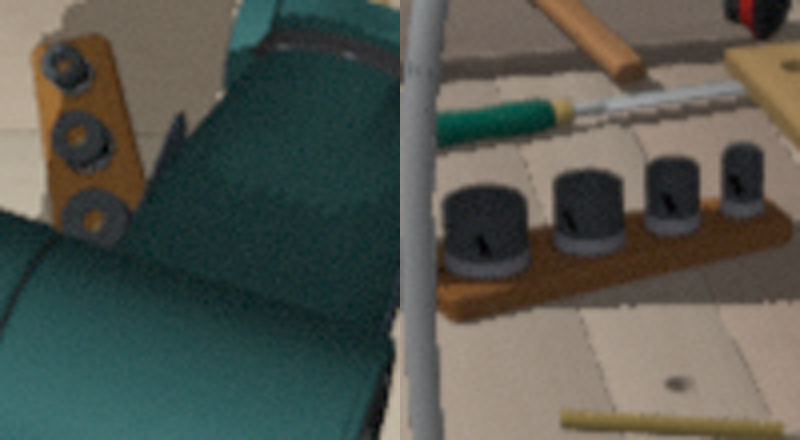

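```bash
python3 -c "
from bench import order
print(order.close_job())"
```

```text
the job is handed in; nothing more can be done
None
```

All four hole saws stand upright over their pegs in size order, 32 mm at the narrow end to 60 mm at the wide end; each was within about 5 mm of its peg in the images, and the job was handed in at about 25 s, with no verdict returned.

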